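# Feel two disc rotors for bearing play and fit the scraper comb to the sound one

### The arm

A 6-joint arm with a two-finger parallel gripper is mounted at the origin on a cart in front of the work surface, level with it; the furniture and walls round the work are solid. World frame = base frame: x ahead of the robot, y to its left, z up, the work surface at z = 0. Lengths are in m, angles in rad, forces in N, time in s.
With the tool pointing down it reaches from about 0.35 to 0.85 m from the base axis. Payload 8.1 kg.
Tool frame: the origin (TCP) lies midway between the tips of the shut fingers; the grasp point (between the pads) lies 19 mm behind it (env.grip_point_offset is the distance from the TCP to the grasp point, in m); z points along the fingers, y is the line along which they close (so a half turn about z gives the same grasp; the last joint's range is limited). The gripper opens to 93 mm and grips with 3 to 60 N. Pads are 15 mm wide; open, the fingers measure 128 mm over their backs; the gripper's body (75 mm by 188 mm) begins 65 mm behind the grasp point.
Start: joints at [1.216, 0.13, 1.488, -0, 1.523, -0.085], TCP at [0.16, 0.578, 0.219] pointing down, gripper open.
Joint ranges: [-2.96, 2.96], [-0.89, 2.26], [0.02, 2.5], [-1.34, 4.48], [0, 2.73], [-2.66, 2.66]. Speed limits (rad/s): [2.39, 2.39, 2.79, 3.14, 3.14, 3.14].

### API

Orientations are given as a rotation vector (axis times angle).
In Python, from cell import env, optics gives the robot as it stands.
- The arm moves only by the tool servo_tool, never from a script. Its argument "increments" is a list of rows, each an object of numbers: "tx", "ty", "tz": the shift along the tool's x, y, z as a fraction of full scale; "turn": the turn about the tool's z as a fraction of full scale; "gripper": the finger opening in mm, from 0 to 93. In form: [{"tx": .., "ty": .., "tz": .., "turn": .., "gripper": ..}, ...]. A call has 1 to 5 rows; each row shifts and turns the commanded pose from where the row before left it, along the tool's axes as they then stand; what a row does not reach is not made up. Full scale, the value 1, is 3 cm for a shift and 4 degrees for a turn. A row lasts 1/10 s, in which the tool goes at most 50 mm and 8.59 degrees, less where a joint would pass 70% of its speed; a pose out of reach is approached as far as the arm can. A call with a number of a shift or a turn outside -1 to 1 is refused whole. A call with a gripper value outside its range is refused whole. The fingers move at their own pace and stop on an object; "newtons" is the grip in N (left out, the last holds). Time passes only in rows, so rows that do not move let the fingers close. It gives the time, the measured TCP pose, the force, the opening and the grip force at its end, in the units of the state.
- env.sense(): the state, without advancing time (a new reading comes with each control period).
- optics.capture(name): name is "scene" or "top" or "wrist"; returns the picture (480x640x3 uint8, red, green, blue); there is no depth.
- optics.camera_info(name): a dict with "camera_matrix" (3x3 intrinsics, pixels), "dist" ([k1, k2, p1, p2, k3] as OpenCV has them; the pictures are not rectified), "rvec" (rotation vector, rad) and "tvec" (3), from world to camera coordinates, as OpenCV has them. Camera axes: x right, y down, z forward; pixel columns grow to the right and rows downward; lengths in m; the calibration is good to about 2 mm. A picture is of the moment at which its call begins: read the wrist's pose just before it. camera_info takes no time and is no camera call; for the wrist camera it gives the pose at the moment of the call.
- env.sign_off(): hands the job in; it is judged then, once.
The state is a dict: "clock": time; "joint_positions": joint angles; "joint_vel": joint speeds; "tau": joint torques, N m; "tool_pos": TCP position; "tool_rot": TCP orientation; "force": force on the tool from outside, world axes, zero at the start; "wrist_torque": the same for the moment, N m; "finger_gap": finger opening in m; "gripper_force": force on a finger pad.
Only numpy, scipy, OpenCV 4.12 (cv2) and the standard library are available. Lean on these libraries where they do the work, as an engineer would, in place of code of your own. Each camera call takes 0.05 s, during which the arm holds its last target. There are 200 camera calls.

### The job

One of these two disc rotors has a worn bearing. Beginning with the left-hand rotor, rock each one by the nose of its shaft, first to the left as far as it will go and then to the right as far as it will go, and feel which has play. Then fit the scraper comb to the sound rotor: stand it on the bench beside the discs with its three fins in the three gaps between the four discs, pushed fully home so that its foot meets the rotor's base plate, and let go; leave the glassware standing where it is.

Things in the scene. Friction and masses are not known exactly. Their poses are not given: they have to be found in the camera images.
- stand_1: One of two look-alike disc rotors, one sound, one worn; fixed to the bench. Origin: on the bench under the middle of its disc stack. x runs along the shaft away from the robot (turned up to 0.25 rad), y left, z up. Base plate 12 mm thick, x -55 to 125, y -45 to 45. Grey bearing pedestal x 58 to 115, 78 wide, up to z 126 (grease nipple to 137), pulley behind to x 133. Shaft at z 90.
- stand_2: One of two look-alike disc rotors, one sound, one worn; fixed to the bench. Origin: on the bench under the middle of its disc stack. x runs along the shaft away from the robot (turned up to 0.25 rad), y left, z up. Base plate 12 mm thick, x -55 to 125, y -45 to 45. Grey bearing pedestal x 58 to 115, 78 wide, up to z 126 (grease nipple to 137), pulley behind to x 133. Shaft at z 90.
- rotor_1 (a joint): Rocking of the rotor of stand_1 about an upright line through its bearing (x 85): rad, 0 straight, positive = nose to the stand's left (+y). It stays where left. Worn: the nose swings easily (about 1 N) some 8 mm to either side, then meets a stop; sound: it stops after about 1 mm. 3 to 7 N at the nose takes either to its stop.
- rotor_2 (a joint): Rocking of the rotor of stand_2 about an upright line through its bearing (x 85): rad, 0 straight, positive = nose to the stand's left (+y). It stays where left. Worn: the nose swings easily (about 1 N) some 8 mm to either side, then meets a stop; sound: it stops after about 1 mm. 3 to 7 N at the nose takes either to its stop.
- nose_1 (a point): Point on the shaft axis in the nose of the rotor of stand_1, 72 mm in front of its origin, z 90 mm. The nose is a bare steel stub of 26 mm diameter, x -43 to -98 of the stand, in front of the discs.
- nose_2 (a point): Point on the shaft axis in the nose of the rotor of stand_2, 72 mm in front of its origin, z 90 mm. The nose is a bare steel stub of 26 mm diameter, x -43 to -98 of the stand, in front of the discs.
- stack_1 (a point): Centre of the disc stack of stand_1, on the shaft axis at z 90 mm, over the stand's origin. Four steel discs, 120 mm diameter, 5 thick, at x -33, -11, 11, 33: three gaps 17 wide; spacers of 27 diameter at their centres. The discs also spin freely about the shaft.
- stack_2 (a point): Centre of the disc stack of stand_2, on the shaft axis at z 90 mm, over the stand's origin. Four steel discs, 120 mm diameter, 5 thick, at x -33, -11, 11, 33: three gaps 17 wide; spacers of 27 diameter at their centres. The discs also spin freely about the shaft.
- comb: The scraper comb, loose, 0.4 kg, standing on the bench between the rotors; origin in the middle of its underside, z up. Aluminium foot 90 x 70 x 12 mm (y -35 to 35), upright back plate 12 thick (y -6 to 6), 74 wide, up to z 135; on it a grip tab 50 wide (x), 12 thick (y), z 130 to 175. Fits from either side; home: x along the shaft, fins towards it, origin 80 from the shaft.
- fin_tips (a point): Middle of the tip of the comb's middle fin: comb (0, 60, 90) mm; home it lies 20 mm to the side of the shaft axis. Three white plastic fins, 9 mm thick at comb x -22, 0, 22, stick out to comb +y from the back plate to y 60, z 65 to 115.
- vial_a: Glass vial with black cap, 28 diameter, 57 tall, upright between the rotors; origin under its centre. Leave it standing.
- flask_g4: Glass volumetric flask, 48 wide, 146 tall, upright behind the gap between the rotors; origin under its centre. Leave it standing.
- vial_b: Glass vial with white cap, 28 diameter, 57 tall, upright at the back; origin under its centre. Leave it standing.

How it is judged:
By the outcome, as a careful person would: the job done as asked, in the order asked, and still so for the second after the job is handed in, with the robot touching nothing.
It also fails if it takes over 62 s, if anything falls off the work surface, if the arm or the gripper's body presses on something with over 40 N, if the wrist force passes 120 N, or if a joint passes its speed limit or range.

## Working session

There is one attempt and no reset: what is moved stays moved. The work goes in short steps, Python scripts to look and compute and a tool call to move; the robot and the scene stay as the last step left them, time stands still between calls to the robot, and variables do not carry over. Pictures are saved under pics/ and viewed, at most 10 in all, crops included, and the job is handed in when it is done.

Besides the shell and the picture viewer there is one more tool, called by a JSON object that holds its "fn" and its "kwargs". servo_tool: Moves the arm, as the interface text tells. Shift numbers are shares of 3 cm and turn numbers shares of 4 degrees, none past 1 either way. Its arguments: {"type":"object","properties":{"increments":{"type":"array","items":{"type":"object","properties":{"tx":{"type":"number"},"ty":{"type":"number"},"tz":{"type":"number"},"turn":{"type":"number"},"gripper":{"type":"number"}}}},"newtons":{"type":"number"}},"required":["increments"]}

```bash
mkdir -p pics; ls; python3 - <<'E'
from cell import env, optics
import cv2
for n in ("scene","top"):
    cv2.imwrite(f"pics/{n}0.png", optics.capture(n)[:,:,::-1])
    c=optics.camera_info(n); print(n,c)
s=env.sense(); print(s["clock"],s["tool_pos"],s["tool_rot"],s["force"])
E
```

```text
pics
scene {'camera_matrix': array([[448.48388308,   0.        , 318.77448009],
       [  0.        , 448.48388308, 255.22407095],
       [  0.        ,   0.        ,   1.        ]]), 'dist': array([0.02027136, 0.        , 0.        , 0.        , 0.        ]), 'rvec': array([ 0.78776034, -2.45951259,  1.26123052]), 'tvec': array([0.41322348, 0.29547516, 0.57966958])}
top {'camera_matrix': array([[481.86306616,   0.        , 309.84112322],
       [  0.        , 481.86306616, 229.37928878],
       [  0.        ,   0.        ,   1.        ]]), 'dist': array([-0.05275039,  0.        ,  0.        ,  0.        ,  0.        ]), 'rvec': array([ 2.13914316, -2.17948963,  0.1042942 ]), 'tvec': array([-0.07064678,  0.60800293,  1.07587425])}
0.1 [0.1597359  0.57782129 0.21770587] [-4.22433796e-01 -3.11272020e+00  2.51003313e-03] [ 0.06891596 -0.14401159  0.32639388]
```

View pics/scene0.png

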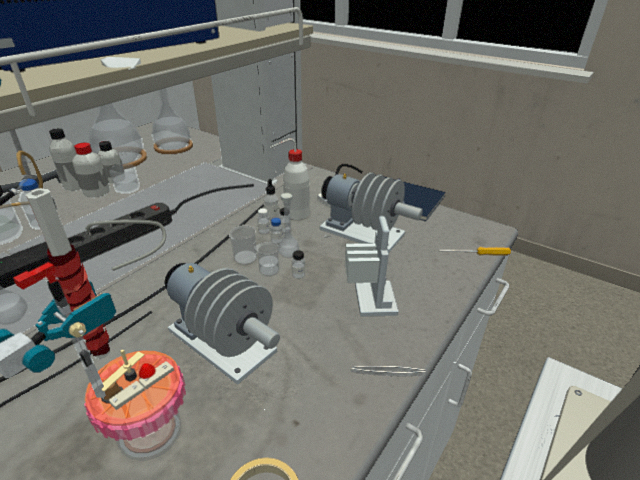

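View pics/top0.png

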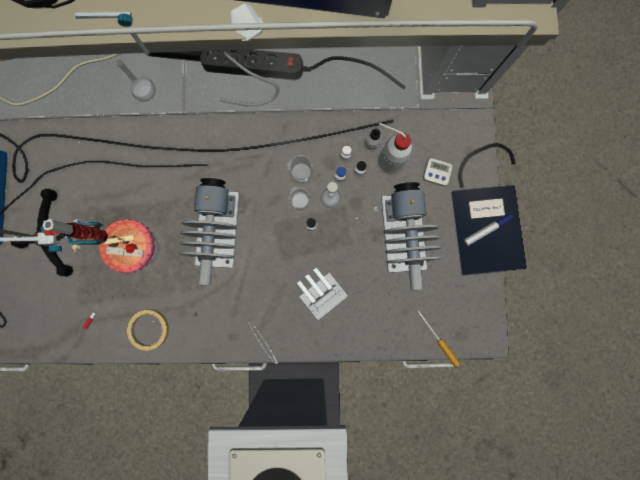

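```bash
cat > h.py <<'E'
import numpy as np, cv2
from cell import env, optics
def ray(name,uv,info=None):
    c=info or optics.camera_info(name)
    R=cv2.Rodrigues(c["rvec"])[0]
    p=cv2.undistortPoints(np.float64(uv).reshape(-1,1,2),c["camera_matrix"],c["dist"]).reshape(-1,2)
    d=np.c_[p,np.ones(len(p))]@R
    return -R.T@c["tvec"], d
def onz(name,uv,z,info=None):
    o,d=ray(name,uv,info); return o+d*((z-o[2])/d[:,2])[:,None]
def proj(name,P,info=None):
    c=info or optics.camera_info(name)
    return cv2.projectPoints(np.float64(P).reshape(-1,1,3),c["rvec"],c["tvec"],c["camera_matrix"],c["dist"])[0].reshape(-1,2)
E
python3 - <<'E'
from h import *
im=cv2.imread("pics/top0.png")
a=im[165:305,170:250];b=im[165:305,375:455];c=im[200:330,270:350]; c=cv2.copyMakeBorder(c,0,10,0,0,0)
o=cv2.resize(np.hstack([a,c,b]),None,fx=3.3,fy=4,interpolation=cv2.INTER_CUBIC)
o=cv2.resize(np.hstack([a,c,b]),(800,467),interpolation=cv2.INTER_CUBIC)
cv2.imwrite("pics/crop1.png",o)
print(ray("top",[[320,240]])[0], ray("scene",[[320,240]])[0])
print(proj("top",[[0,0,0],[0.16,0.578,.3]]))
print(onz("top",[[205,284],[416,289]],.09).round(3))
E
```

```text
[ 0.48582822 -0.09473369  1.13453091] [0.17134357 0.48385653 0.57497849]
[[278.74005764 497.04242804]
 [-64.28541688 473.42055477]]
[[ 0.486  0.147  0.09 ]
 [ 0.467 -0.309  0.09 ]]
```

View pics/crop1.png

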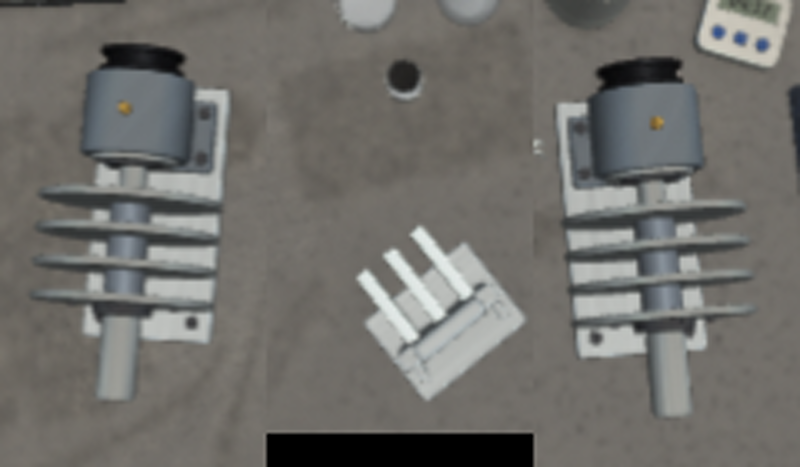

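```bash
python3 - <<'E'
from h import *
k=800/240
f=lambda pts,ox,oy,cx: [[ox+(x-cx)/k,oy+y/k] for x,y in pts]
for nm,c,ns,t in (("L",f([(229,91),(208,342),(85,332)],170,165,0),f([(116,398),(124,330),(130,175)],170,165,0),1),("R",f([(557,103),(581,357),(705,348)],375,165,533.3),f([(672,413),(664,335),(652,190)],375,165,533.3),-1)):
    P=onz("top",c,.012)[:,:2]; N=onz("top",ns,.09)[:,:2]
    long=P[0]-P[1]; y=(P[1]-P[2])*-t # toward +y
    print(nm,P.round(4).tolist(),"len",np.hypot(*long),np.hypot(*y),"yaw",np.arctan2(long[1],long[0]),np.arctan2(y[1],y[0])-np.pi/2)
    for yaw in [np.arctan2(long[1],long[0])]:
        ex=np.array([np.cos(yaw),np.sin(yaw)]);ey=np.array([-ex[1],ex[0]])
        loc=np.array([[125,-45*t],[-55,-45*t],[-55,45*t]])/1000
        o=(P-loc@np.array([ex,ey])).mean(0)
        print("origin",o,"nose local",((N-o)@np.array([ex,ey]).T).round(4).tolist(), "shaft yaw",np.arctan2(*(N[2]-N[0])[::-1]))
C=onz("top",f([(365,322),(430,400),(525,320),(465,243)],270,200,266.7),.012)[:,:2]
print("comb",C.mean(0),C.round(4).tolist(),[np.hypot(*(C[i]-C[i-1])) for i in range(4)],[np.arctan2(*(C[i]-C[i-1])[::-1]) for i in range(4)])
F=onz("top",f([(363,275),(390,255),(420,231)],270,200,266.7),.115)[:,:2]; print("fins",F.round(4).tolist())
V=onz("top",f([(404,77)],270,200,266.7),.055); print("vial",V, onz("top",[[331,188]],.146),onz("top",[[331,200]],.0))
s=env.sense();print(cv2.Rodrigues(s["tool_rot"])[0].round(3).tolist(),env.grip_point_offset)
E
```

```text
L [[0.7006, 0.0854], [0.5227, 0.1005], [0.5311, 0.1873]] len 0.17853173842252282 0.0872279895860768 yaw -0.08462488936942787 -0.09708475533090999
origin [0.58108529 0.13974647] nose local [[-0.0966, -0.0008], [-0.0522, -0.0022], [0.0497, 0.003]] shaft yaw -0.058785875901310194
R [[0.685, -0.2537], [0.5056, -0.2643], [0.5101, -0.3511]] len 0.1797556868480478 0.08685227598360876 yaw 0.05902338449358763 0.05193060690080409
origin [ 0.56277132 -0.3049831 ] nose local [[-0.0959, 0.0005], [-0.0455, 0.0007], [0.0495, -0.0009]] shaft yaw 0.049615737762494755
comb [ 0.45264732 -0.11137481] [[0.453, -0.055], [0.3988, -0.099], [0.4524, -0.1659], [0.5064, -0.1255]] [np.float64(0.08841074615535396), np.float64(0.06984629304849696), np.float64(0.08572311016127251), np.float64(0.06740550088930883)] [np.float64(2.2185893524934395), np.float64(-2.459947933275746), np.float64(-0.8949824129572921), np.float64(0.6424918967694037)]
fins [[0.4855, -0.0579], [0.4978, -0.0751], [0.5126, -0.0944]]
vial [[ 0.61832474 -0.08555218  0.055     ]] [[ 0.6800032  -0.12893519  0.146     ]] [[ 0.6796198  -0.13331639  0.        ]]
[[-0.964, 0.267, -0.001], [0.267, 0.964, -0.002], [0.0, -0.002, -1.0]] 0.0188
```

```bash
cat >> h.py <<'E'
def pose():
    s=env.sense(); R=cv2.Rodrigues(s["tool_rot"])[0]
    return np.array(s["tool_pos"]), np.arctan2(-R[0,1],R[1,1])   # yaw of tool y from world y
def plan(wps,start=None,step=.028):
    """wps: (x,y,z,yaw) world; prints rows in tool units"""
    p,yaw=start or pose(); p=np.array(p,float)
    for w in wps:
        w=np.array(w,float); d=w[:3]-p; dy=w[3]-yaw
        n=max(1,int(np.ceil(max(np.linalg.norm(d)/step,abs(dy)/np.radians(3.9)))))
        out=[]
        for i in range(n):
            r=(w[:3]-p)/(n-i)
            c,s=np.cos(yaw),np.sin(yaw)
            q=np.round(np.array([-(c*r[0]+s*r[1]),-s*r[0]+c*r[1],-r[2]])/.03,2)
            t=round(-(w[3]-yaw)/(n-i)/np.radians(4),2)
            out.append((*q.tolist(),t))
            l=q*.03; p=p+[-(c*l[0])-s*l[1],-s*l[0]+c*l[1],-l[2]]; yaw-=t*np.radians(4)
        for r in out: print(r)
        print("->",p.round(4),round(yaw,4))
E
python3 -c "
from h import *
print(pose())
plan([(.28,.34,.22,-.085),(.503,.1466,.21,-.085),(.503,.1466,.082,-.085)])"
```

```text
(array([0.1597359 , 0.57782129, 0.21770587]), np.float64(-0.26977593509314146))
(-0.6, -0.66, -0.01, np.float64(-0.26))
(-0.59, -0.67, -0.01, np.float64(-0.27))
(-0.57, -0.68, -0.01, np.float64(-0.26))
(-0.56, -0.69, -0.01, np.float64(-0.27))
(-0.55, -0.7, -0.01, np.float64(-0.26))
(-0.53, -0.71, -0.01, np.float64(-0.27))
(-0.52, -0.72, -0.0, np.float64(-0.26))
(-0.51, -0.73, -0.01, np.float64(-0.27))
(-0.49, -0.73, -0.0, np.float64(-0.26))
(-0.48, -0.75, -0.01, np.float64(-0.27))
-> [0.2799 0.3399 0.2201] -0.0848
(-0.72, -0.53, 0.03, np.float64(0.0))
(-0.72, -0.53, 0.03, np.float64(0.0))
(-0.72, -0.53, 0.03, np.float64(0.0))
(-0.72, -0.52, 0.03, np.float64(0.0))
(-0.73, -0.53, 0.03, np.float64(0.0))
(-0.72, -0.52, 0.03, np.float64(0.0))
(-0.73, -0.53, 0.03, np.float64(0.0))
(-0.72, -0.52, 0.03, np.float64(0.0))
(-0.73, -0.53, 0.03, np.float64(0.0))
(-0.72, -0.52, 0.03, np.float64(0.0))
(-0.73, -0.53, 0.04, np.float64(0.0))
-> [0.5031 0.1466 0.2099] -0.0848
(0.0, 0.0, 0.85, np.float64(0.0))
(0.0, 0.0, 0.85, np.float64(0.0))
(0.0, 0.0, 0.85, np.float64(0.0))
(0.0, 0.0, 0.86, np.float64(0.0))
(0.0, 0.0, 0.85, np.float64(0.0))
-> [0.5031 0.1466 0.0821] -0.0848
```

{"fn": "servo_tool", "kwargs": {"increments": [{"tx": -0.6,"ty": -0.66,"tz": 0,"turn": -0.26,"gripper": 50},{"tx": -0.59,"ty": -0.67,"tz": 0,"turn": -0.27},{"tx": -0.57,"ty": -0.68,"turn": -0.26},{"tx": -0.56,"ty": -0.69,"turn": -0.27},{"tx": -0.55,"ty": -0.7,"turn": -0.26}]}}

```text
schema error: expected keys tx, ty, tz, turn, gripper
```

{"fn": "servo_tool", "kwargs": {"increments": [{"tx": -0.53,"ty": -0.71,"tz": 0,"turn": -0.27},{"tx": -0.52,"ty": -0.72,"tz": 0,"turn": -0.26},{"tx": -0.51,"ty": -0.73,"turn": -0.27},{"tx": -0.49,"ty": -0.73,"turn": -0.26},{"tx": -0.48,"ty": -0.75,"turn": -0.27}]}}

```text
schema error: expected keys tx, ty, tz, turn, gripper
```

{"fn": "servo_tool", "kwargs": {"increments": [{"tx": -0.72,"ty": -0.53},{"tx": -0.72,"ty": -0.53},{"tx": -0.72,"ty": -0.53},{"tx": -0.72,"ty": -0.52},{"tx": -0.73,"ty": -0.53}]}}

```text
schema error: expected keys tx, ty, tz, turn, gripper
```

{"fn": "servo_tool", "kwargs": {"increments": [{"tx": -0.72,"ty": -0.52},{"tx": -0.73,"ty": -0.53},{"tx": -0.72,"ty": -0.52},{"tx": -0.72,"ty": -0.53},{}]}}

```text
schema error: expected keys tx, ty, tz, turn, gripper
```

{"fn": "servo_tool", "kwargs": {"increments": [{"tx": -0.6,"ty": -0.66,"tz": 0,"turn": -0.26,"gripper": 50},{"tx": -0.59,"ty": -0.67,"tz": 0,"turn": -0.27,"gripper": 50},{"tx": -0.57,"ty": -0.68,"tz": 0,"turn": -0.26,"gripper": 50},{"tx": -0.56,"ty": -0.69,"tz": 0,"turn": -0.27,"gripper": 50},{"tx": -0.55,"ty": -0.7,"tz": 0,"turn": -0.26,"gripper": 50}]}}

```text
clock: 0.6
tool_pos: [0.2203, 0.4579, 0.2181]
tool_rot: [-0.277, -3.129, 0.001]
force: [-0.3, -0.4, -0.3]
finger_gap: 0.0576
gripper_force: 0.0
```

{"fn": "servo_tool", "kwargs": {"increments": [{"tx": -0.53,"ty": -0.71,"tz": 0,"turn": -0.27,"gripper": 50},{"tx": -0.52,"ty": -0.72,"tz": 0,"turn": -0.26,"gripper": 50},{"tx": -0.51,"ty": -0.73,"tz": 0,"turn": -0.27,"gripper": 50},{"tx": -0.49,"ty": -0.73,"tz": 0,"turn": -0.26,"gripper": 50},{"tx": -0.48,"ty": -0.75,"tz": 0,"turn": -0.27,"gripper": 50}]}}

```text
clock: 1.1
tool_pos: [0.2802, 0.3392, 0.2182]
tool_rot: [-0.132, -3.138, 0.001]
force: [-0.7, 0.1, 0.1]
finger_gap: 0.05
gripper_force: 0.0
```

{"fn": "servo_tool", "kwargs": {"increments": [{"tx": -0.72,"ty": -0.53,"tz": 0,"turn": 0,"gripper": 50},{"tx": -0.72,"ty": -0.53,"tz": 0,"turn": 0,"gripper": 50},{"tx": -0.72,"ty": -0.53,"tz": 0,"turn": 0,"gripper": 50},{"tx": -0.72,"ty": -0.53,"tz": 0,"turn": 0,"gripper": 50},{"tx": -0.72,"ty": -0.53,"tz": 0,"turn": 0,"gripper": 50}]}}

```text
clock: 1.6
tool_pos: [0.3814, 0.251, 0.2183]
tool_rot: [-0.133, -3.138, 0.0]
force: [0.2, -0.0, -1.1]
finger_gap: 0.05
gripper_force: 0.0
```

{"fn": "servo_tool", "kwargs": {"increments": [{"tx": -0.72,"ty": -0.53,"tz": 0,"turn": 0,"gripper": 50},{"tx": -0.72,"ty": -0.53,"tz": 0,"turn": 0,"gripper": 50},{"tx": -0.72,"ty": -0.53,"tz": 0,"turn": 0,"gripper": 50},{"tx": -0.72,"ty": -0.53,"tz": 0,"turn": 0,"gripper": 50},{"tx": -0.72,"ty": -0.53,"tz": 0,"turn": 0,"gripper": 50}]}}

```text
clock: 2.1
tool_pos: [0.4822, 0.1627, 0.2182]
tool_rot: [-0.133, -3.138, 0.0]
force: [0.3, -0.3, -0.3]
finger_gap: 0.0499
gripper_force: 0.0
```

{"fn": "servo_tool", "kwargs": {"increments": [{"tx": -0.72,"ty": -0.53,"tz": 0,"turn": 0,"gripper": 50},{"tx": 0,"ty": 0,"tz": 0,"turn": 0,"gripper": 50}]}}

```text
clock: 2.3
tool_pos: [0.5033, 0.1438, 0.218]
tool_rot: [-0.137, -3.138, 0.002]
force: [-0.5, -0.2, -0.2]
finger_gap: 0.0501
gripper_force: 0.0
```

```bash
python3 - <<'E'
from h import *
print(pose(), env.sense()["force"])
c=optics.camera_info("wrist"); im=optics.capture("wrist")
cv2.imwrite("pics/w1.png",im[:,:,::-1])
o=np.array([.5811,.1397]);y=-.085
ex=np.array([np.cos(y),np.sin(y)])
for x in (-.098,-.072,-.043): print(x,proj("wrist",[[*(o+x*ex),.09]],c))
E
```

```text
(array([0.50327742, 0.1438182 , 0.21797225]), np.float64(-0.08745757584205874)) [-0.50804226 -0.24793151 -0.16859152]
-0.098 [[323.31971166 201.38119946]]
-0.072 [[323.35481083 234.56862326]]
-0.043 [[323.39073832 269.66855783]]
```

View pics/w1.png

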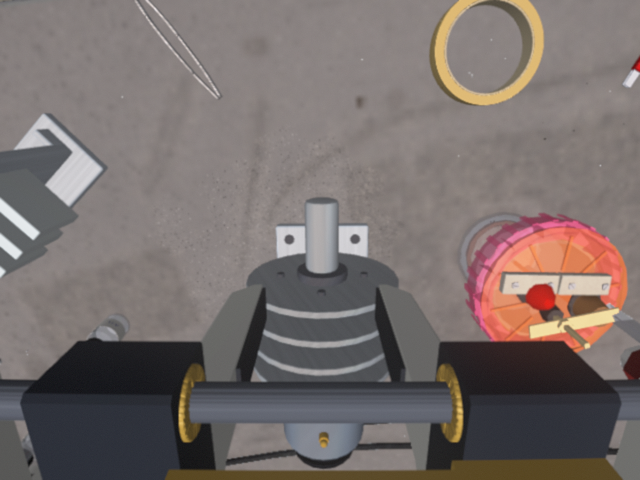

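{"fn": "servo_tool", "kwargs": {"increments": [{"tx": 0,"ty": 0.08,"tz": 0.9,"turn": 0,"gripper": 44},{"tx": 0,"ty": 0,"tz": 0.9,"turn": 0,"gripper": 44},{"tx": 0,"ty": 0,"tz": 0.9,"turn": 0,"gripper": 44},{"tx": 0,"ty": 0,"tz": 0.9,"turn": 0,"gripper": 44},{"tx": 0,"ty": 0,"tz": 0.9,"turn": 0,"gripper": 44}]}}

```text
clock: 2.85
tool_pos: [0.5011, 0.1493, 0.0825]
tool_rot: [-0.132, -3.138, -0.0]
force: [-0.7, 0.8, -0.1]
finger_gap: 0.0441
gripper_force: 0.0
```

{"fn": "servo_tool", "kwargs": {"increments": [{"tx": 0,"ty": 0.1,"tz": 0,"turn": 0,"gripper": 44},{"tx": 0,"ty": 0.1,"tz": 0,"turn": 0,"gripper": 44}]}}

```text
clock: 3.05
tool_pos: [0.5017, 0.155, 0.0837]
tool_rot: [-0.132, -3.137, 0.0]
force: [-0.1, 0.2, 1.2]
finger_gap: 0.0443
gripper_force: 0.0
```

{"fn": "servo_tool", "kwargs": {"increments": [{"tx": 0,"ty": 0.05,"tz": 0,"turn": 0,"gripper": 44}]}}

```text
clock: 3.15
tool_pos: [0.5031, 0.1563, 0.0851]
tool_rot: [0.132, 3.138, -0.0]
force: [-2.8, -4.3, -2.1]
finger_gap: 0.0439
gripper_force: 2.3
```

{"fn": "servo_tool", "kwargs": {"increments": [{"tx": 0,"ty": 0.05,"tz": 0,"turn": 0,"gripper": 44}]}}

```text
clock: 3.25
tool_pos: [0.5031, 0.1571, 0.0849]
tool_rot: [0.133, 3.138, -0.002]
force: [-3.4, -7.0, -0.8]
finger_gap: 0.0442
gripper_force: 3.6
```

{"fn": "servo_tool", "kwargs": {"increments": [{"tx": 0,"ty": 0.03,"tz": 0,"turn": 0,"gripper": 44}]}}

```text
clock: 3.35
tool_pos: [0.5031, 0.1574, 0.0848]
tool_rot: [0.133, 3.138, -0.003]
force: [-2.8, -7.6, -0.4]
finger_gap: 0.0443
gripper_force: 4.2
```

{"fn": "servo_tool", "kwargs": {"increments": [{"tx": 0,"ty": 0,"tz": 0,"turn": 0,"gripper": 44},{"tx": 0,"ty": -0.2,"tz": 0,"turn": 0,"gripper": 44},{"tx": 0,"ty": -0.25,"tz": 0,"turn": 0,"gripper": 44},{"tx": 0,"ty": -0.15,"tz": 0,"turn": 0,"gripper": 44}]}}

```text
clock: 3.75
tool_pos: [0.5023, 0.14, 0.0848]
tool_rot: [0.133, 3.137, 0.001]
force: [0.6, 0.3, 0.7]
finger_gap: 0.0439
gripper_force: 0.0
```

{"fn": "servo_tool", "kwargs": {"increments": [{"tx": 0,"ty": -0.06,"tz": 0,"turn": 0,"gripper": 44}]}}

```text
clock: 3.85
tool_pos: [0.5018, 0.1381, 0.0843]
tool_rot: [0.134, 3.137, 0.001]
force: [0.4, 0.2, -1.0]
finger_gap: 0.0437
gripper_force: 0.0
```

{"fn": "servo_tool", "kwargs": {"increments": [{"tx": 0,"ty": -0.06,"tz": 0,"turn": 0,"gripper": 44}]}}

```text
clock: 3.95
tool_pos: [0.5015, 0.1365, 0.084]
tool_rot: [0.134, 3.138, 0.0]
force: [-0.2, -0.1, -0.0]
finger_gap: 0.0439
gripper_force: 0.0
```

{"fn": "servo_tool", "kwargs": {"increments": [{"tx": 0,"ty": -0.06,"tz": 0,"turn": 0,"gripper": 44}]}}

```text
clock: 4.05
tool_pos: [0.5011, 0.1349, 0.0838]
tool_rot: [0.133, 3.138, 0.0]
force: [0.9, 0.8, 0.4]
finger_gap: 0.0437
gripper_force: 0.1
```

{"fn": "servo_tool", "kwargs": {"increments": [{"tx": 0,"ty": -0.05,"tz": 0,"turn": 0,"gripper": 44}]}}

```text
clock: 4.15
tool_pos: [0.501, 0.1337, 0.0837]
tool_rot: [0.133, 3.139, 0.001]
force: [-0.1, 2.8, 0.8]
finger_gap: 0.0443
gripper_force: 1.8
```

{"fn": "servo_tool", "kwargs": {"increments": [{"tx": 0,"ty": -0.02,"tz": 0,"turn": 0,"gripper": 44}]}}

```text
clock: 4.25
tool_pos: [0.5009, 0.1334, 0.0837]
tool_rot: [0.133, 3.139, 0.002]
force: [1.3, 4.6, 0.0]
finger_gap: 0.0439
gripper_force: 2.3
```

{"fn": "servo_tool", "kwargs": {"increments": [{"tx": 0,"ty": -0.04,"tz": 0,"turn": 0,"gripper": 44}]}}

```text
clock: 4.35
tool_pos: [0.5008, 0.1326, 0.0838]
tool_rot: [0.133, 3.139, 0.003]
force: [0.4, 7.4, -1.1]
finger_gap: 0.0441
gripper_force: 3.8
```

{"fn": "servo_tool", "kwargs": {"increments": [{"tx": 0,"ty": -0.03,"tz": 0,"turn": 0,"gripper": 44}]}}

```text
clock: 4.45
tool_pos: [0.5008, 0.1321, 0.0838]
tool_rot: [0.132, 3.138, 0.004]
force: [0.4, 9.1, -0.8]
finger_gap: 0.0441
gripper_force: 4.7
```

{"fn": "servo_tool", "kwargs": {"increments": [{"tx": 0,"ty": 0.4,"tz": 0,"turn": 0,"gripper": 44},{"tx": 0,"ty": 0,"tz": -0.9,"turn": 0,"gripper": 44},{"tx": 0,"ty": 0,"tz": -0.95,"turn": 0,"gripper": 44},{"tx": 0,"ty": 0,"tz": -0.95,"turn": 0,"gripper": 44},{"tx": 0,"ty": 0,"tz": -0.95,"turn": 0,"gripper": 44}]}}

```text
clock: 4.95
tool_pos: [0.5015, 0.1429, 0.1971]
tool_rot: [-0.133, -3.138, 0.001]
force: [-0.4, -0.3, 0.4]
finger_gap: 0.044
gripper_force: 0.0
```

{"fn": "servo_tool", "kwargs": {"increments": [{"tx": 0,"ty": 0,"tz": -0.95,"turn": 0,"gripper": 44},{"tx": 0,"ty": 0,"tz": 0,"turn": 0,"gripper": 44}]}}

```text
clock: 5.15
tool_pos: [0.5041, 0.1433, 0.2296]
tool_rot: [0.133, 3.131, 0.001]
force: [0.5, 0.7, -0.0]
finger_gap: 0.044
gripper_force: 0.0
```

```bash
python3 -c "
from h import *
print(pose())
plan([(.485,-.3094,.225,.056)])"
```

```text
(array([0.50406457, 0.14330228, 0.22961275]), np.float64(-0.08476051171357837))
(-0.04, -0.89, 0.01, np.float64(-0.12))
(-0.03, -0.89, 0.01, np.float64(-0.12))
(-0.02, -0.89, 0.01, np.float64(-0.12))
(-0.02, -0.89, 0.01, np.float64(-0.12))
(-0.01, -0.89, 0.01, np.float64(-0.12))
(-0.0, -0.89, 0.01, np.float64(-0.12))
(0.01, -0.89, 0.01, np.float64(-0.12))
(0.01, -0.89, 0.01, np.float64(-0.12))
(0.02, -0.89, 0.01, np.float64(-0.12))
(0.03, -0.89, 0.01, np.float64(-0.12))
(0.04, -0.89, 0.01, np.float64(-0.12))
(0.04, -0.88, 0.01, np.float64(-0.12))
(0.05, -0.88, 0.01, np.float64(-0.12))
(0.06, -0.88, 0.01, np.float64(-0.11))
(0.07, -0.89, 0.0, np.float64(-0.12))
(0.07, -0.88, 0.01, np.float64(-0.11))
(0.08, -0.89, 0.0, np.float64(-0.12))
-> [ 0.4851 -0.3095  0.2251] 0.0563
```

{"fn": "servo_tool", "kwargs": {"increments": [{"tx": -0.04,"ty": -0.89,"tz": 0,"turn": -0.12,"gripper": 44},{"tx": -0.03,"ty": -0.89,"tz": 0,"turn": -0.12,"gripper": 44},{"tx": -0.02,"ty": -0.89,"tz": 0,"turn": -0.12,"gripper": 44},{"tx": -0.02,"ty": -0.89,"tz": 0,"turn": -0.12,"gripper": 44},{"tx": -0.01,"ty": -0.89,"tz": 0,"turn": -0.12,"gripper": 44}]}}

```text
clock: 5.65
tool_pos: [0.4957, 0.0084, 0.2236]
tool_rot: [-0.067, -3.139, 0.001]
force: [0.9, 0.3, 0.4]
finger_gap: 0.044
gripper_force: 0.0
```

{"fn": "servo_tool", "kwargs": {"increments": [{"tx": 0,"ty": -0.89,"tz": 0,"turn": -0.12,"gripper": 44},{"tx": 0.01,"ty": -0.89,"tz": 0,"turn": -0.12,"gripper": 44},{"tx": 0.01,"ty": -0.89,"tz": 0,"turn": -0.12,"gripper": 44},{"tx": 0.02,"ty": -0.89,"tz": 0,"turn": -0.12,"gripper": 44},{"tx": 0.03,"ty": -0.89,"tz": 0,"turn": -0.12,"gripper": 44}]}}

```text
clock: 6.15
tool_pos: [0.4901, -0.125, 0.2236]
tool_rot: [-0.001, -3.14, 0.0]
force: [0.4, -0.1, 0.9]
finger_gap: 0.0441
gripper_force: 0.0
```

{"fn": "servo_tool", "kwargs": {"increments": [{"tx": 0.04,"ty": -0.89,"tz": 0,"turn": -0.12,"gripper": 44},{"tx": 0.04,"ty": -0.88,"tz": 0,"turn": -0.12,"gripper": 44},{"tx": 0.05,"ty": -0.88,"tz": 0,"turn": -0.12,"gripper": 44},{"tx": 0.06,"ty": -0.88,"tz": 0,"turn": -0.11,"gripper": 44},{"tx": 0.07,"ty": -0.89,"tz": 0,"turn": -0.12,"gripper": 44}]}}

```text
clock: 6.65
tool_pos: [0.4845, -0.2576, 0.2235]
tool_rot: [0.063, -3.139, -0.001]
force: [-0.6, -1.1, 0.3]
finger_gap: 0.0438
gripper_force: 0.0
```

{"fn": "servo_tool", "kwargs": {"increments": [{"tx": 0.07,"ty": -0.88,"tz": 0,"turn": -0.11,"gripper": 44},{"tx": 0.08,"ty": -0.89,"tz": 0,"turn": -0.12,"gripper": 44},{"tx": 0,"ty": 0,"tz": 0,"turn": 0,"gripper": 44}]}}

```text
clock: 6.95
tool_pos: [0.4818, -0.3125, 0.2232]
tool_rot: [0.084, -3.138, 0.0]
force: [0.1, 0.9, -0.6]
finger_gap: 0.0442
gripper_force: 0.0
```

```bash
python3 - <<'E'
from h import *
print(pose())
c=optics.camera_info("wrist"); im=optics.capture("wrist")
cv2.imwrite("pics/w2.png",im[:,:,::-1])
o=np.array([.5628,-.305]);y=.056
ex=np.array([np.cos(y),np.sin(y)])
for x in (-.098,-.072,-.043): print(x,proj("wrist",[[*(o+x*ex),.09]],c))
E
```

```text
(array([ 0.48183238, -0.31250878,  0.2231919 ]), np.float64(0.05363184203328612))
-0.098 [[323.64339378 204.40901413]]
-0.072 [[323.66690091 236.89716101]]
-0.043 [[323.69053108 271.30026707]]
```

View pics/w2.png

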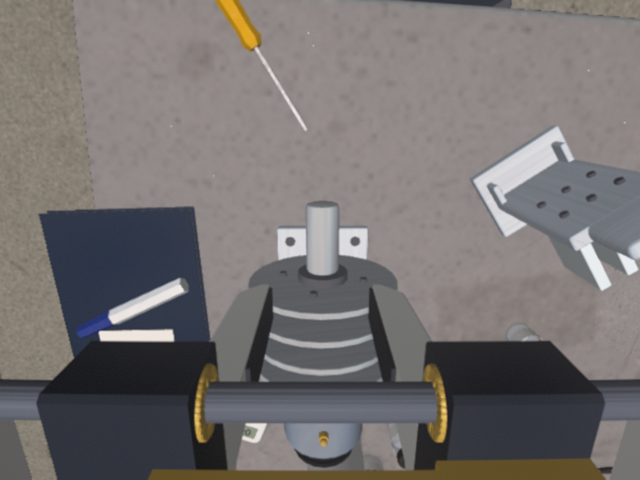

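{"fn": "servo_tool", "kwargs": {"increments": [{"tx": 0,"ty": 0.07,"tz": 0.93,"turn": 0,"gripper": 44},{"tx": 0,"ty": 0,"tz": 0.93,"turn": 0,"gripper": 44},{"tx": 0,"ty": 0,"tz": 0.93,"turn": 0,"gripper": 44},{"tx": 0,"ty": 0,"tz": 0.93,"turn": 0,"gripper": 44},{"tx": 0,"ty": 0,"tz": 0.93,"turn": 0,"gripper": 44}]}}

```text
clock: 7.5
tool_pos: [0.4826, -0.3064, 0.0836]
tool_rot: [0.089, -3.14, -0.001]
force: [0.5, 0.5, 0.1]
finger_gap: 0.044
gripper_force: 0.0
```

{"fn": "servo_tool", "kwargs": {"increments": [{"tx": 0,"ty": 0.13,"tz": 0,"turn": 0,"gripper": 44},{"tx": 0,"ty": 0.12,"tz": 0,"turn": 0,"gripper": 44}]}}

```text
clock: 7.7
tool_pos: [0.4819, -0.2992, 0.0849]
tool_rot: [0.089, -3.139, -0.002]
force: [0.1, -1.5, -0.1]
finger_gap: 0.0439
gripper_force: 0.3
```

{"fn": "servo_tool", "kwargs": {"increments": [{"tx": 0,"ty": 0.06,"tz": 0,"turn": 0,"gripper": 44}]}}

```text
clock: 7.8
tool_pos: [0.4831, -0.2985, 0.087]
tool_rot: [-0.089, 3.139, -0.002]
force: [-0.4, -1.1, 0.3]
finger_gap: 0.044
gripper_force: 0.3
```

{"fn": "servo_tool", "kwargs": {"increments": [{"tx": 0,"ty": 0.06,"tz": 0,"turn": 0,"gripper": 44}]}}

```text
clock: 7.9
tool_pos: [0.4832, -0.2973, 0.0873]
tool_rot: [-0.089, 3.138, -0.003]
force: [-0.5, -1.3, -0.4]
finger_gap: 0.044
gripper_force: 0.3
```

Contact at about 1 N with the nose moving: this looks like the worn one. Continue to its stop.

{"fn": "servo_tool", "kwargs": {"increments": [{"tx": 0,"ty": 0.07,"tz": 0.05,"turn": 0,"gripper": 44},{"tx": 0,"ty": 0.07,"tz": 0,"turn": 0,"gripper": 44}]}}

```text
clock: 8.1
tool_pos: [0.4823, -0.2931, 0.0846]
tool_rot: [-0.088, 3.139, -0.002]
force: [1.0, -1.7, 0.1]
finger_gap: 0.0439
gripper_force: 1.5
```

{"fn": "servo_tool", "kwargs": {"increments": [{"tx": 0,"ty": 0.05,"tz": 0,"turn": 0,"gripper": 44}]}}

```text
clock: 8.2
tool_pos: [0.4823, -0.2922, 0.0846]
tool_rot: [-0.088, 3.139, -0.004]
force: [0.3, -5.7, 1.2]
finger_gap: 0.0441
gripper_force: 3.0
```

{"fn": "servo_tool", "kwargs": {"increments": [{"tx": 0,"ty": 0.04,"tz": 0,"turn": 0,"gripper": 44}]}}

```text
clock: 8.3
tool_pos: [0.4823, -0.2916, 0.0847]
tool_rot: [-0.088, 3.139, -0.005]
force: [1.0, -7.9, 0.2]
finger_gap: 0.0442
gripper_force: 4.1
```

{"fn": "servo_tool", "kwargs": {"increments": [{"tx": 0,"ty": -0.3,"tz": 0,"turn": 0,"gripper": 44},{"tx": 0,"ty": -0.3,"tz": 0,"turn": 0,"gripper": 44},{"tx": 0,"ty": -0.1,"tz": 0,"turn": 0,"gripper": 44},{"tx": 0,"ty": -0.1,"tz": 0,"turn": 0,"gripper": 44}]}}

```text
clock: 8.7
tool_pos: [0.4826, -0.3142, 0.0832]
tool_rot: [0.087, -3.14, -0.002]
force: [-0.3, 1.7, 0.6]
finger_gap: 0.0443
gripper_force: 0.3
```

{"fn": "servo_tool", "kwargs": {"increments": [{"tx": 0,"ty": -0.1,"tz": 0,"turn": 0,"gripper": 44},{"tx": 0,"ty": -0.1,"tz": 0,"turn": 0,"gripper": 44},{"tx": 0,"ty": -0.08,"tz": 0,"turn": 0,"gripper": 44}]}}

```text
clock: 9.0
tool_pos: [0.4833, -0.3224, 0.0834]
tool_rot: [0.088, -3.14, -0.001]
force: [-0.7, 0.3, -0.7]
finger_gap: 0.044
gripper_force: 0.3
```

{"fn": "servo_tool", "kwargs": {"increments": [{"tx": 0,"ty": -0.07,"tz": 0,"turn": 0,"gripper": 44}]}}

```text
clock: 9.1
tool_pos: [0.4835, -0.3246, 0.0835]
tool_rot: [0.088, -3.14, -0.0]
force: [-0.4, 1.0, -0.1]
finger_gap: 0.0441
gripper_force: 0.4
```

{"fn": "servo_tool", "kwargs": {"increments": [{"tx": 0,"ty": -0.05,"tz": 0,"turn": 0,"gripper": 44}]}}

```text
clock: 9.2
tool_pos: [0.4836, -0.3261, 0.0836]
tool_rot: [0.088, -3.14, -0.0]
force: [-1.5, 1.2, -0.7]
finger_gap: 0.0442
gripper_force: 0.3
```

{"fn": "servo_tool", "kwargs": {"increments": [{"tx": 0,"ty": -0.05,"tz": 0,"turn": 0,"gripper": 44}]}}

```text
clock: 9.3
tool_pos: [0.4837, -0.3275, 0.0836]
tool_rot: [0.088, -3.14, -0.0]
force: [0.3, 0.6, 0.8]
finger_gap: 0.044
gripper_force: 0.3
```

{"fn": "servo_tool", "kwargs": {"increments": [{"tx": 0,"ty": -0.05,"tz": 0,"turn": 0,"gripper": 44}]}}

```text
clock: 9.4
tool_pos: [0.4837, -0.3287, 0.0835]
tool_rot: [0.088, -3.14, -0.001]
force: [-1.1, 4.9, -0.8]
finger_gap: 0.0444
gripper_force: 2.0
```

{"fn": "servo_tool", "kwargs": {"increments": [{"tx": 0,"ty": -0.03,"tz": 0,"turn": 0,"gripper": 44}]}}

```text
clock: 9.5
tool_pos: [0.4837, -0.3291, 0.0833]
tool_rot: [0.089, -3.14, -0.003]
force: [-1.1, 5.9, 0.2]
finger_gap: 0.044
gripper_force: 2.8
```

{"fn": "servo_tool", "kwargs": {"increments": [{"tx": 0,"ty": -0.03,"tz": 0,"turn": 0,"gripper": 44},{"tx": 0,"ty": 0.4,"tz": 0,"turn": 0,"gripper": 44},{"tx": 0,"ty": 0,"tz": -0.9,"turn": 0,"gripper": 44},{"tx": 0,"ty": 0,"tz": -1,"turn": 0,"gripper": 44},{"tx": 0,"ty": 0,"tz": -1,"turn": 0,"gripper": 44}]}}

```text
clock: 10.0
tool_pos: [0.4832, -0.3184, 0.1716]
tool_rot: [-0.089, 3.14, -0.001]
force: [0.8, -0.5, 0.3]
finger_gap: 0.0439
gripper_force: 0.0
```

{"fn": "servo_tool", "kwargs": {"increments": [{"tx": 0,"ty": 0,"tz": -1,"turn": 0,"gripper": 44},{"tx": 0,"ty": 0,"tz": -1,"turn": 0,"gripper": 44},{"tx": 0,"ty": 0,"tz": -0.5,"turn": 0,"gripper": 44},{"tx": 0,"ty": 0,"tz": 0,"turn": 0,"gripper": 44}]}}

```text
clock: 10.4
tool_pos: [0.4845, -0.3196, 0.2487]
tool_rot: [-0.088, 3.136, -0.006]
force: [0.7, 0.3, -0.4]
finger_gap: 0.0442
gripper_force: 0.0
```

```bash
python3 -c "
from h import *
print(pose())
plan([(.4526,-.1114,.25,-.91)])"
```

```text
(array([ 0.48449889, -0.31962567,  0.24865387]), np.float64(0.056361769563893376))
(0.04, 0.47, -0.0, np.float64(0.92))
(0.07, 0.46, -0.0, np.float64(0.92))
(0.1, 0.46, -0.0, np.float64(0.92))
(0.13, 0.45, -0.0, np.float64(0.92))
(0.16, 0.44, -0.0, np.float64(0.92))
(0.19, 0.43, -0.0, np.float64(0.92))
(0.22, 0.41, -0.0, np.float64(0.92))
(0.24, 0.4, -0.01, np.float64(0.93))
(0.27, 0.38, -0.0, np.float64(0.92))
(0.29, 0.36, -0.01, np.float64(0.93))
(0.32, 0.35, -0.0, np.float64(0.92))
(0.34, 0.32, -0.01, np.float64(0.93))
(0.36, 0.3, -0.0, np.float64(0.92))
(0.38, 0.28, -0.01, np.float64(0.93))
(0.39, 0.25, -0.0, np.float64(0.92))
-> [ 0.4526 -0.1115  0.2499] -0.9099
```

{"fn": "servo_tool", "kwargs": {"increments": [{"tx": 0.04,"ty": 0.47,"tz": 0,"turn": 0.92,"gripper": 60},{"tx": 0.07,"ty": 0.46,"tz": 0,"turn": 0.92,"gripper": 60},{"tx": 0.1,"ty": 0.46,"tz": 0,"turn": 0.92,"gripper": 60},{"tx": 0.13,"ty": 0.45,"tz": 0,"turn": 0.92,"gripper": 60},{"tx": 0.16,"ty": 0.44,"tz": 0,"turn": 0.92,"gripper": 60}]}}

```text
clock: 10.9
tool_pos: [0.4723, -0.2481, 0.243]
tool_rot: [-0.419, -3.111, -0.002]
force: [0.4, 0.1, -0.7]
finger_gap: 0.0602
gripper_force: 0.0
```

{"fn": "servo_tool", "kwargs": {"increments": [{"tx": 0.19,"ty": 0.43,"tz": 0,"turn": 0.92,"gripper": 60},{"tx": 0.22,"ty": 0.41,"tz": 0,"turn": 0.92,"gripper": 60},{"tx": 0.24,"ty": 0.4,"tz": 0,"turn": 0.93,"gripper": 60},{"tx": 0.27,"ty": 0.38,"tz": 0,"turn": 0.92,"gripper": 60},{"tx": 0.29,"ty": 0.36,"tz": 0,"turn": 0.93,"gripper": 60}]}}

```text
clock: 11.4
tool_pos: [0.4614, -0.1791, 0.2432]
tool_rot: [-0.913, -3.003, -0.001]
force: [-0.0, -0.7, -1.0]
finger_gap: 0.0601
gripper_force: 0.0
```

{"fn": "servo_tool", "kwargs": {"increments": [{"tx": 0.32,"ty": 0.35,"tz": 0,"turn": 0.92,"gripper": 60},{"tx": 0.34,"ty": 0.32,"tz": 0,"turn": 0.93,"gripper": 60},{"tx": 0.36,"ty": 0.3,"tz": 0,"turn": 0.92,"gripper": 60},{"tx": 0.38,"ty": 0.28,"tz": 0,"turn": 0.93,"gripper": 60},{"tx": 0.39,"ty": 0.25,"tz": 0,"turn": 0.92,"gripper": 60}]}}

```text
clock: 11.9
tool_pos: [0.4504, -0.1098, 0.2432]
tool_rot: [-1.383, -2.818, 0.001]
force: [0.4, 0.4, -0.2]
finger_gap: 0.0597
gripper_force: 0.0
```

{"fn": "servo_tool", "kwargs": {"increments": [{"tx": 0,"ty": 0,"tz": 0,"turn": 0,"gripper": 60}]}}

```text
clock: 12.0
tool_pos: [0.4505, -0.1092, 0.2436]
tool_rot: [-1.379, -2.82, 0.0]
force: [-0.7, 0.7, 0.1]
finger_gap: 0.06
gripper_force: 0.0
```

```bash
python3 - <<'E'
from h import *
p,y=pose();print(p,y)
c=optics.camera_info("wrist"); im=optics.capture("wrist")
cv2.imwrite("pics/w3.png",im[:,:,::-1])
o=np.array([.4526,-.1114]);y=-.91
M=np.array([[np.cos(y),np.sin(y)],[-np.sin(y),np.cos(y)]])
for x,yy,z in ((-.025,0,.175),(.025,0,.175),(0,.06,.115),(-.022,.06,.115),(.022,.06,.115),(-.045,-.035,.012),(.045,-.035,.012)): print(x,yy,z,proj("wrist",[[*(o+np.array([x,yy])@M),z]],c))
E
```

```text
[ 0.45048265 -0.10924098  0.2435991 ] -0.9095273040821669
-0.025 0 0.175 [[321.57430171 219.60588993]]
0.025 0 0.175 [[321.52796641 294.73430003]]
0 0.06 0.115 [[399.62181019 231.05979568]]
-0.022 0.06 0.115 [[401.31837167 203.01484215]]
0.022 0.06 0.115 [[397.97648131 257.94232869]]
-0.045 -0.035 0.012 [[285.87158267 157.22355585]]
0.045 -0.035 0.012 [[288.06638968 244.26091511]]
```

View pics/w3.png

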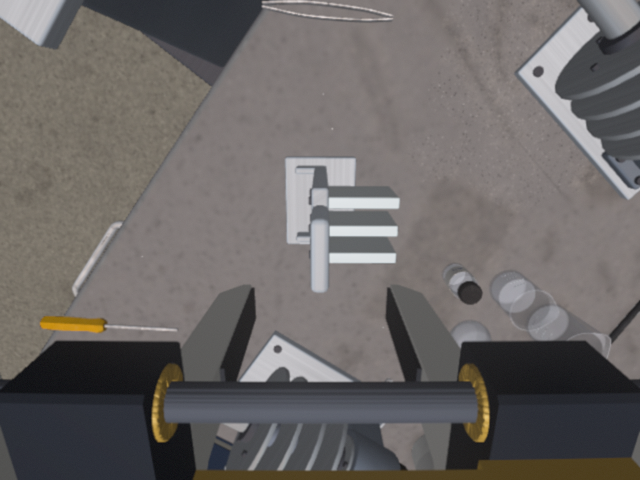

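{"fn": "servo_tool", "kwargs": {"increments": [{"tx": -0.1,"ty": 0,"tz": 0.84,"turn": 0,"gripper": 60},{"tx": 0,"ty": 0,"tz": 0.84,"turn": 0,"gripper": 60},{"tx": 0,"ty": 0,"tz": 0.84,"turn": 0,"gripper": 60},{"tx": 0,"ty": 0,"tz": 0.8,"turn": 0,"gripper": 60},{"tx": 0,"ty": 0,"tz": 0,"turn": 0,"gripper": 60}]}}

```text
clock: 12.55
tool_pos: [0.4502, -0.1127, 0.1415]
tool_rot: [-1.376, -2.816, 0.002]
force: [-0.8, 1.3, 0.2]
finger_gap: 0.0596
gripper_force: 0.0
```

{"fn": "servo_tool", "kwargs": {"increments": [{"tx": 0,"ty": 0,"tz": 0,"turn": 0,"gripper": 30},{"tx": 0,"ty": 0,"tz": 0,"turn": 0,"gripper": 20},{"tx": 0,"ty": 0,"tz": 0,"turn": 0,"gripper": 5},{"tx": 0,"ty": 0,"tz": 0,"turn": 0,"gripper": 5},{"tx": 0,"ty": 0,"tz": 0,"turn": 0,"gripper": 5}], "newtons": 40}}

```text
clock: 13.05
tool_pos: [0.4536, -0.1132, 0.1468]
tool_rot: [1.38, 2.821, 0.0]
force: [-0.9, -0.1, 0.4]
finger_gap: 0.0245
gripper_force: 0.0
```

{"fn": "servo_tool", "kwargs": {"increments": [{"tx": 0,"ty": 0,"tz": 0,"turn": 0,"gripper": 5},{"tx": 0,"ty": 0,"tz": 0,"turn": 0,"gripper": 5}]}}

```text
clock: 13.25
tool_pos: [0.4532, -0.1131, 0.1462]
tool_rot: [1.38, 2.822, -0.0]
force: [0.8, -0.8, 0.6]
finger_gap: 0.0114
gripper_force: 40.0
```

{"fn": "servo_tool", "kwargs": {"increments": [{"tx": 0,"ty": 0,"tz": -0.4,"turn": 0,"gripper": 5},{"tx": 0,"ty": 0,"tz": -0.5,"turn": 0,"gripper": 5},{"tx": 0,"ty": 0,"tz": 0,"turn": 0,"gripper": 5}]}}

```text
clock: 13.55
tool_pos: [0.4547, -0.1136, 0.1761]
tool_rot: [1.379, 2.818, 0.001]
force: [0.8, -0.3, -3.2]
finger_gap: 0.0117
gripper_force: 40.0
```

```bash
python3 -c "
from h import *
p,y=pose();print(p,y)
plan([(.5,-.035,p[2],-.085),(.5688,-.0048,p[2],-.085)],step=.025)"
```

```text
[ 0.45467507 -0.1135886   0.17614111] -0.9099164057397462
(0.09, 0.22, -0.0, np.float64(-0.91))
(0.07, 0.22, -0.0, np.float64(-0.91))
(0.06, 0.22, -0.0, np.float64(-0.91))
(0.05, 0.23, -0.0, np.float64(-0.91))
(0.03, 0.23, -0.0, np.float64(-0.91))
(0.02, 0.23, -0.0, np.float64(-0.91))
(0.0, 0.23, -0.0, np.float64(-0.91))
(-0.01, 0.23, -0.0, np.float64(-0.91))
(-0.03, 0.23, -0.0, np.float64(-0.91))
(-0.04, 0.23, -0.0, np.float64(-0.91))
(-0.06, 0.23, -0.0, np.float64(-0.91))
(-0.08, 0.22, -0.0, np.float64(-0.9))
(-0.08, 0.22, -0.0, np.float64(-0.91))
-> [ 0.4999 -0.0349  0.1761] -0.0847
(-0.55, 0.3, -0.0, np.float64(0.0))
(-0.55, 0.3, -0.0, np.float64(0.0))
(-0.55, 0.3, -0.0, np.float64(0.0))
(-0.55, 0.29, -0.0, np.float64(0.0))
-> [ 0.5687 -0.0049  0.1761] -0.0847
```

{"fn": "servo_tool", "kwargs": {"increments": [{"tx": 0.09,"ty": 0.22,"tz": 0,"turn": -0.91,"gripper": 5},{"tx": 0.07,"ty": 0.22,"tz": 0,"turn": -0.91,"gripper": 5},{"tx": 0.06,"ty": 0.22,"tz": 0,"turn": -0.91,"gripper": 5},{"tx": 0.05,"ty": 0.23,"tz": 0,"turn": -0.91,"gripper": 5},{"tx": 0.03,"ty": 0.23,"tz": 0,"turn": -0.91,"gripper": 5}]}}

```text
clock: 14.05
tool_pos: [0.4707, -0.0825, 0.1732]
tool_rot: [0.913, 3.006, 0.0]
force: [0.4, -0.3, -3.4]
finger_gap: 0.0116
gripper_force: 40.0
```

{"fn": "servo_tool", "kwargs": {"increments": [{"tx": 0.02,"ty": 0.23,"tz": 0,"turn": -0.91,"gripper": 5},{"tx": 0,"ty": 0.23,"tz": 0,"turn": -0.91,"gripper": 5},{"tx": -0.01,"ty": 0.23,"tz": 0,"turn": -0.91,"gripper": 5},{"tx": -0.03,"ty": 0.23,"tz": 0,"turn": -0.91,"gripper": 5},{"tx": -0.04,"ty": 0.23,"tz": 0,"turn": -0.91,"gripper": 5}]}}

```text
clock: 14.55
tool_pos: [0.4879, -0.0524, 0.1732]
tool_rot: [0.426, 3.112, -0.0]
force: [0.4, -0.6, -3.3]
finger_gap: 0.0119
gripper_force: 40.0
```

{"fn": "servo_tool", "kwargs": {"increments": [{"tx": -0.06,"ty": 0.23,"tz": 0,"turn": -0.91,"gripper": 5},{"tx": -0.08,"ty": 0.22,"tz": 0,"turn": -0.9,"gripper": 5},{"tx": -0.08,"ty": 0.22,"tz": 0,"turn": -0.91,"gripper": 5},{"tx": 0,"ty": 0,"tz": 0,"turn": 0,"gripper": 5}]}}

```text
clock: 14.95
tool_pos: [0.4987, -0.0338, 0.1731]
tool_rot: [0.13, 3.139, 0.0]
force: [0.1, 0.2, -4.1]
finger_gap: 0.0114
gripper_force: 40.0
```

{"fn": "servo_tool", "kwargs": {"increments": [{"tx": -0.55,"ty": 0.3,"tz": 0,"turn": 0,"gripper": 5},{"tx": -0.55,"ty": 0.3,"tz": 0,"turn": 0,"gripper": 5},{"tx": -0.55,"ty": 0.3,"tz": 0,"turn": 0,"gripper": 5},{"tx": -0.55,"ty": 0.29,"tz": 0,"turn": 0,"gripper": 5},{"tx": 0,"ty": 0,"tz": 0,"turn": 0,"gripper": 5}]}}

```text
clock: 15.45
tool_pos: [0.5685, -0.0039, 0.173]
tool_rot: [0.135, 3.138, 0.0]
force: [0.1, -0.1, -3.4]
finger_gap: 0.0116
gripper_force: 40.0
```

```bash
python3 - <<'E'
from h import *
p,y=pose();print(p,y)
cw=optics.camera_info("wrist"); im=optics.capture("wrist")
cs=optics.camera_info("scene"); sc=optics.capture("scene")
cv2.imwrite("pics/w4.png",im[:,:,::-1]); cv2.imwrite("pics/s4.png",sc[:,:,::-1])
cv2.imwrite("pics/t4.png",optics.capture("top")[:,:,::-1])
o=p[:2]
M=np.array([[np.cos(y),np.sin(y)],[-np.sin(y),np.cos(y)]])
for x in (-.022,0,.022): print(x,proj("wrist",[[*(o+np.array([x,.06])@M),.145]],cw),proj("top",[[*(o+np.array([x,.06])@M),.145]]))
E
```

```text
[ 0.56848515 -0.00393576  0.17303693] -0.08598568698537697
-0.022 [[437.01676354 239.67795491]] [[241.84053419 251.20644195]]
0 [[433.38258788 279.43426589]] [[242.71857391 240.59897624]]
0.022 [[429.91779713 316.72932252]] [[243.59603416 230.03954797]]
```

View pics/w4.png

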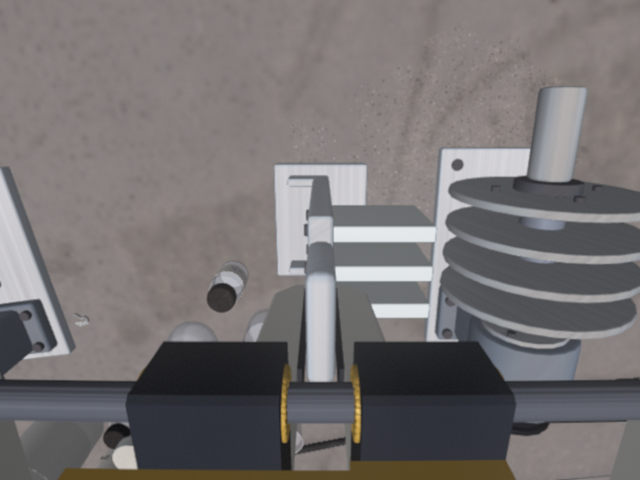

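```bash
python3 - <<'E'
from h import *
im=cv2.imread("pics/w4.png")
g=cv2.cvtColor(im,cv2.COLOR_BGR2GRAY)
for u in (400,415,425):
    col=g[200:330,u]; r=np.where(col>200)[0]+200
    print(u,[ (int(a[0]),int(a[-1])) for a in np.split(r,np.where(np.diff(r)>1)[0]+1) if len(a)])
c=optics.camera_info("wrist"); p,y=pose()
M=np.array([[np.cos(y),np.sin(y)],[-np.sin(y),np.cos(y)]])
for x in (-.022,0,.022):
  print([proj("wrist",[[*(p[:2]+np.array([x+e,.055])@M),.143]],c).round(1).tolist() for e in (-.0045,.0045)])
o=np.array([.5811,.1397]);y=-.085
M=np.array([[np.cos(y),np.sin(y)],[-np.sin(y),np.cos(y)]])
print("discs");cr=im[140:340,320:480].copy()
for x in (-.033,-.011,.011,.033):
  q=proj("wrist",[[*(o+np.array([x+e,-.06])@M),.09] for e in (-.0025,.0025)],c); print(q.round(1).tolist())
q=proj("wrist",[[*(o+np.array([-.055,-.045])@M),.012]],c); print("corner",q)
cv2.imwrite("pics/c4.png",cv2.resize(cr,None,fx=3,fy=3,interpolation=cv2.INTER_CUBIC)[:600,:])
E
```

```text
400 [(227, 241), (267, 280), (305, 316)]
415 [(227, 241), (267, 280), (305, 316)]
425 [(227, 241), (267, 280), (305, 316)]
[[[427.1, 230.3]], [[425.7, 247.0]]]
[[[423.8, 270.4]], [[422.5, 286.0]]]
[[[420.7, 307.9]], [[419.4, 322.6]]]
discs
[[454.2, 196.3], [453.4, 204.0]]
[[450.9, 229.6], [450.2, 237.0]]
[[447.7, 261.4], [447.0, 268.3]]
[[444.7, 291.5], [444.0, 298.2]]
corner [[444.27518197 152.92947146]]
```

View pics/c4.png

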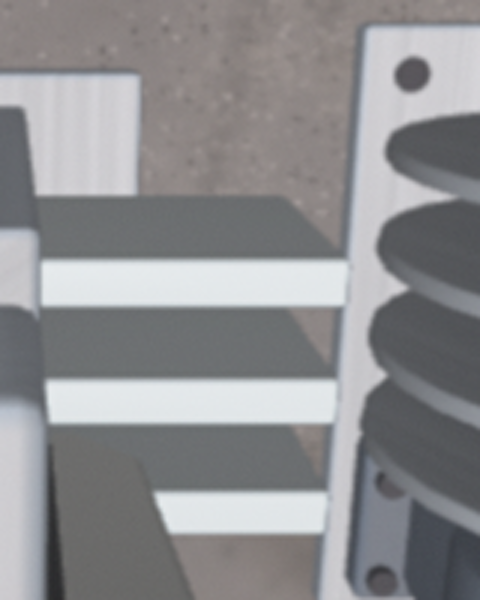

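```bash
python3 - <<'E'
from h import *
c=optics.camera_info("wrist"); print(pose())
o=np.array([.5811,.1397]);y=-.085
M=np.array([[np.cos(y),np.sin(y)],[-np.sin(y),np.cos(y)]])
t=np.linspace(0,2*np.pi,720)
for x in (-.033,-.011,.011,.033):
  P=np.c_[o+np.c_[np.full(720,x-.0025),.06*np.cos(t)]@M,.09+.06*np.sin(t)]
  q=proj("wrist",P,c); i=q[:,0].argmin(); print(q[i].round(1),P[i].round(3))
im=cv2.imread("pics/t4.png")
cv2.imwrite("pics/c5.png",cv2.resize(im[170:300,170:310],None,fx=4.5,fy=4.5,interpolation=cv2.INTER_CUBIC))
E
```

```text
(array([ 0.56657988, -0.00472051,  0.17276267]), np.float64(-0.08576961346889962))
[449.8 191. ] [0.541 0.086 0.072]
[446.8 222.6] [0.563 0.084 0.073]
[444.  252.9] [0.585 0.082 0.073]
[441.2 281.9] [0.607 0.08  0.074]
```

View pics/c5.png

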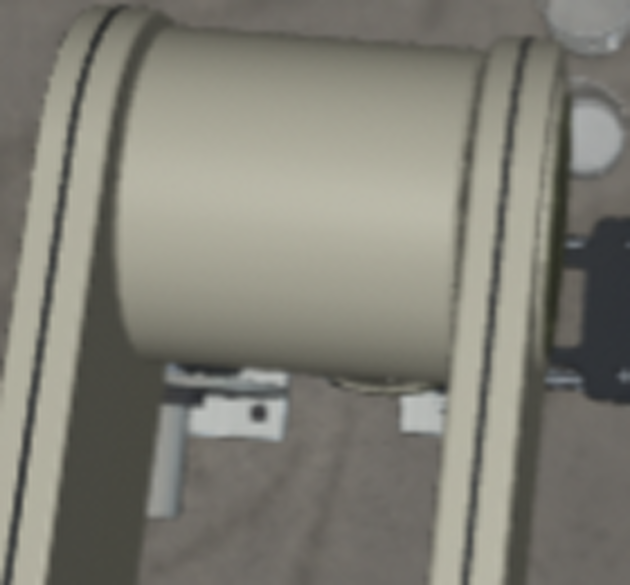

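{"fn": "servo_tool", "kwargs": {"increments": [{"tx": 0,"ty": 0,"tz": 0,"turn": 0,"gripper": 5},{"tx": 0,"ty": 0,"tz": 0,"turn": 0,"gripper": 5}]}}

```text
clock: 15.8
tool_pos: [0.5667, -0.0047, 0.1731]
tool_rot: [-0.134, -3.139, 0.0]
force: [-0.0, -0.1, -4.2]
finger_gap: 0.0117
gripper_force: 40.0
```

```bash
cat > m.py <<'E'
from h import *
def look(tag):
    a=cv2.imread("pics/w4.png"); b=optics.capture("wrist")[:,:,::-1].copy(); cv2.imwrite(f"pics/{tag}.png",b)
    T=a[165:310,436:520]; r=cv2.matchTemplate(b[100:400,360:640],T,cv2.TM_CCOEFF_NORMED)
    _,v,_,l=cv2.minMaxLoc(r); print("disc shift px",l[0]+360-436,l[1]+100-165,round(v,3))
    g=cv2.cvtColor(b,cv2.COLOR_BGR2GRAY); col=g[200:330,400]; rr=np.where(col>200)[0]+200
    print("fins",[(int(q[0]),int(q[-1])) for q in np.split(rr,np.where(np.diff(rr)>1)[0]+1) if len(q)])
    s=env.sense(); print(pose(),np.round(s["force"],1))
E
python3 -c "
from m import *
look('w5');look('w6')"
```

```text
disc shift px 1 3 0.993
fins [(227, 241), (267, 280), (305, 316)]
(array([ 0.56683208, -0.00465903,  0.17318434]), np.float64(-0.08538901094155026)) [ 0.3  0.3 -3.6]
disc shift px 1 2 0.992
fins [(227, 241), (267, 280), (305, 316)]
(array([ 0.56687451, -0.00458951,  0.17317348]), np.float64(-0.08530474288030386)) [-0.2 -1.6 -3.1]
```

{"fn": "servo_tool", "kwargs": {"increments": [{"tx": -0.18,"ty": 0,"tz": 0.4,"turn": 0,"gripper": 5},{"tx": 0,"ty": 0,"tz": 0.4,"turn": 0,"gripper": 5},{"tx": 0,"ty": 0.3,"tz": 0,"turn": 0,"gripper": 5},{"tx": 0,"ty": 0,"tz": 0,"turn": 0,"gripper": 5},{"tx": 0,"ty": 0,"tz": 0,"turn": 0,"gripper": 5}]}}

```text
clock: 16.4
tool_pos: [0.5728, 0.0045, 0.1483]
tool_rot: [-0.132, -3.137, -0.0]
force: [0.6, 0.3, -4.3]
finger_gap: 0.0117
gripper_force: 40.0
```

```bash
python3 - <<'E'
from m import *
look('w7')
c=optics.camera_info("wrist"); 
o=np.array([.5811,.1397]);y=-.085
M=np.array([[np.cos(y),np.sin(y)],[-np.sin(y),np.cos(y)]])
t=np.linspace(0,2*np.pi,720)
for x in (-.033,.033):
  P=np.c_[o+np.c_[np.full(720,x-.0025),.06*np.cos(t)]@M,.09+.06*np.sin(t)]
  q=proj("wrist",P,c); i=q[:,0].argmin(); print(q[i].round(1),P[i].round(3))
p=pose()[0][:2]; print("tcp local",M@(p-o))
E
```

```text
disc shift px -2 3 0.821
fins [(228, 241), (268, 281), (305, 317)]
(array([0.57299245, 0.0043504 , 0.14852227]), np.float64(-0.08433407381566142)) [ 0.1 -0.3 -3.6]
[447.3 189.7] [0.541 0.085 0.073]
[437.9 289.1] [0.607 0.08  0.074]
tcp local [ 0.00341259 -0.13554926]
```

{"fn": "servo_tool", "kwargs": {"increments": [{"tx": 0,"ty": 0.3,"tz": 0,"turn": 0,"gripper": 5},{"tx": 0,"ty": 0.3,"tz": 0,"turn": 0,"gripper": 5},{"tx": 0,"ty": 0.2,"tz": 0,"turn": 0,"gripper": 5}]}}

```text
clock: 16.75
tool_pos: [0.5754, 0.0292, 0.1491]
tool_rot: [0.133, 3.139, 0.001]
force: [-0.1, -0.0, -4.0]
finger_gap: 0.0118
gripper_force: 40.0
```

```bash
python3 - <<'E'
from m import *
look('w8')
o=np.array([.5811,.1397]);y=-.085
M=np.array([[np.cos(y),np.sin(y)],[-np.sin(y),np.cos(y)]])
print("tcp local",M@(pose()[0][:2]-o))
im=cv2.imread('pics/w8.png'); cv2.imwrite('pics/c8.png',cv2.resize(im[140:340,310:510],None,fx=3,fy=3,interpolation=cv2.INTER_CUBIC))
g=cv2.cvtColor(im,cv2.COLOR_BGR2GRAY)
print({u:g[190:330:3,u].tolist() for u in (420,)})
E
```

```text
disc shift px -34 0 0.465
fins [(228, 242), (268, 281), (305, 329)]
(array([0.57537026, 0.02996433, 0.14907757]), np.float64(-0.08381038697369737)) [-0.1 -0.2 -3.7]
tcp local [ 0.00360725 -0.10982593]
{420: [87, 88, 90, 119, 123, 132, 210, 171, 107, 109, 110, 109, 127, 230, 232, 231, 231, 230, 132, 111, 99, 110, 109, 110, 110, 110, 221, 231, 230, 230, 229, 132, 124, 100, 109, 108, 109, 109, 163, 229, 230, 229, 229, 141, 136, 131, 131]}
```

{"fn": "servo_tool", "kwargs": {"increments": [{"tx": 0,"ty": 0.2,"tz": 0,"turn": 0,"gripper": 5},{"tx": 0,"ty": 0.2,"tz": 0,"turn": 0,"gripper": 5}]}}

```text
clock: 17.0
tool_pos: [0.5763, 0.0405, 0.149]
tool_rot: [-0.133, -3.139, 0.0]
force: [-0.3, 0.4, -4.0]
finger_gap: 0.0114
gripper_force: 40.0
```

{"fn": "servo_tool", "kwargs": {"increments": [{"tx": 0,"ty": 0.2,"tz": 0,"turn": 0,"gripper": 5},{"tx": 0,"ty": 0.1,"tz": 0,"turn": 0,"gripper": 5}]}}

```text
clock: 17.2
tool_pos: [0.5771, 0.0497, 0.149]
tool_rot: [-0.133, -3.139, -0.0]
force: [-0.1, -0.0, -3.7]
finger_gap: 0.0115
gripper_force: 40.0
```

{"fn": "servo_tool", "kwargs": {"increments": [{"tx": 0,"ty": 0.1,"tz": 0,"turn": 0,"gripper": 5}]}}

```text
clock: 17.3
tool_pos: [0.5773, 0.0523, 0.149]
tool_rot: [-0.133, -3.139, 0.0]
force: [-0.4, -0.3, -3.2]
finger_gap: 0.0114
gripper_force: 40.0
```

{"fn": "servo_tool", "kwargs": {"increments": [{"tx": 0,"ty": 0.1,"tz": 0,"turn": 0,"gripper": 5},{"tx": 0,"ty": 0,"tz": 0.06,"turn": 0,"gripper": 5}]}}

```text
clock: 17.5
tool_pos: [0.5777, 0.0553, 0.1475]
tool_rot: [0.133, 3.139, 0.0]
force: [-2.0, -1.0, -2.2]
finger_gap: 0.0115
gripper_force: 40.0
```

{"fn": "servo_tool", "kwargs": {"increments": [{"tx": 0,"ty": 0,"tz": 0.04,"turn": 0,"gripper": 5},{"tx": 0,"ty": 0,"tz": 0,"turn": 0,"gripper": 5}]}}

```text
clock: 17.7
tool_pos: [0.5776, 0.0549, 0.146]
tool_rot: [0.133, 3.139, 0.0]
force: [0.1, 0.6, -2.9]
finger_gap: 0.0118
gripper_force: 40.0
```

{"fn": "servo_tool", "kwargs": {"increments": [{"tx": 0,"ty": 0,"tz": 0.03,"turn": 0,"gripper": 5}]}}

```text
clock: 17.8
tool_pos: [0.5778, 0.0548, 0.1459]
tool_rot: [0.133, 3.138, 0.0]
force: [-5.6, -0.4, 8.5]
finger_gap: 0.0116
gripper_force: 40.0
```

{"fn": "servo_tool", "kwargs": {"increments": [{"tx": 0,"ty": 0.05,"tz": -0.03,"turn": 0,"gripper": 5}]}}

```text
clock: 17.9
tool_pos: [0.5777, 0.056, 0.1461]
tool_rot: [-0.134, -3.139, 0.001]
force: [-0.7, -1.1, -3.9]
finger_gap: 0.0119
gripper_force: 40.0
```

{"fn": "servo_tool", "kwargs": {"increments": [{"tx": 0,"ty": 0.05,"tz": 0,"turn": 0,"gripper": 5}]}}

```text
clock: 18.0
tool_pos: [0.5778, 0.0576, 0.146]
tool_rot: [-0.134, -3.139, 0.001]
force: [-3.2, -0.6, -3.0]
finger_gap: 0.0119
gripper_force: 40.0
```

{"fn": "servo_tool", "kwargs": {"increments": [{"tx": 0,"ty": 0.05,"tz": 0,"turn": 0,"gripper": 5}]}}

```text
clock: 18.1
tool_pos: [0.578, 0.0591, 0.1461]
tool_rot: [-0.133, -3.139, 0.001]
force: [-0.7, -3.7, 1.6]
finger_gap: 0.0117
gripper_force: 40.0
```

{"fn": "servo_tool", "kwargs": {"increments": [{"tx": 0,"ty": 0.04,"tz": 0,"turn": 0,"gripper": 5}]}}

```text
clock: 18.2
tool_pos: [0.5782, 0.0599, 0.1462]
tool_rot: [0.133, 3.139, -0.003]
force: [-2.5, -6.5, 1.6]
finger_gap: 0.0119
gripper_force: 40.0
```

{"fn": "servo_tool", "kwargs": {"increments": [{"tx": 0,"ty": 0.04,"tz": 0,"turn": 0,"gripper": 5}]}}

```text
clock: 18.3
tool_pos: [0.5783, 0.0605, 0.1464]
tool_rot: [0.133, 3.139, -0.004]
force: [-4.7, -9.2, 3.0]
finger_gap: 0.012
gripper_force: 40.1
```

{"fn": "servo_tool", "kwargs": {"increments": [{"tx": 0,"ty": 0.04,"tz": 0,"turn": 0,"gripper": 5}]}}

```text
clock: 18.4
tool_pos: [0.5783, 0.0613, 0.1465]
tool_rot: [0.134, 3.139, -0.005]
force: [-4.5, -10.7, 3.6]
finger_gap: 0.0117
gripper_force: 40.1
```

```bash
python3 - <<'E'
from m import *
im=optics.capture("wrist")[:,:,::-1]; sc=optics.capture("scene")[:,:,::-1]
print(pose(),env.sense()["force"])
cv2.imwrite("pics/fin.png",np.hstack([cv2.resize(im[120:360,300:520],(400,436)),cv2.resize(sc[230:380,140:290],(400,436))]))
E
```

```text
(array([0.57839867, 0.06126451, 0.14650653]), np.float64(-0.08515942740462179)) [-3.11558778 -8.30834     2.3315632 ]
```

View pics/fin.png

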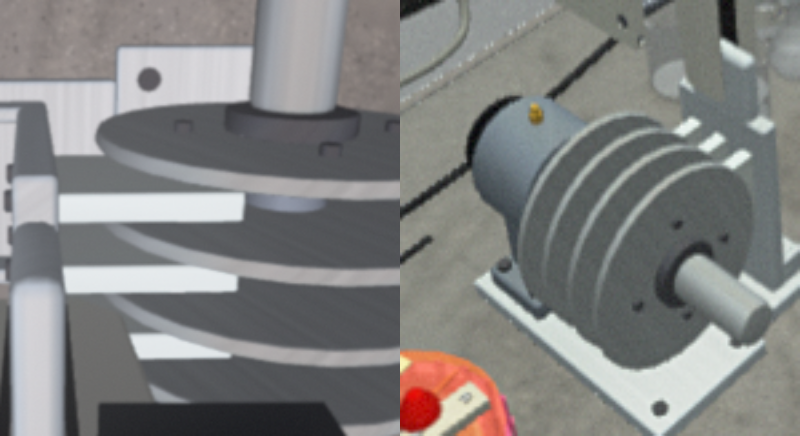

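{"fn": "servo_tool", "kwargs": {"increments": [{"tx": 0,"ty": -0.04,"tz": 0,"turn": 0,"gripper": 5},{"tx": 0,"ty": 0,"tz": 0,"turn": 0,"gripper": 20},{"tx": 0,"ty": 0,"tz": 0,"turn": 0,"gripper": 36},{"tx": 0,"ty": 0,"tz": 0,"turn": 0,"gripper": 36},{"tx": 0,"ty": 0,"tz": 0,"turn": 0,"gripper": 36}]}}

```text
clock: 19.0
tool_pos: [0.5784, 0.0622, 0.1462]
tool_rot: [0.133, 3.138, 0.001]
force: [0.1, 0.0, 0.4]
finger_gap: 0.035
gripper_force: 0.0
```

```bash
python3 -c "
from m import *
look('w9')"
```

```text
disc shift px -55 63 0.456
fins [(227, 241), (267, 280)]
(array([0.57840277, 0.06221778, 0.14619034]), np.float64(-0.08447261584981962)) [-1.  -0.9  0.4]
```

{"fn": "servo_tool", "kwargs": {"increments": [{"tx": 0,"ty": 0,"tz": -0.5,"turn": 0,"gripper": 36},{"tx": 0,"ty": 0,"tz": -0.9,"turn": 0,"gripper": 36},{"tx": 0,"ty": 0,"tz": -0.9,"turn": 0,"gripper": 36},{"tx": 0,"ty": 0,"tz": -0.9,"turn": 0,"gripper": 36},{"tx": 0,"ty": 0,"tz": 0,"turn": 0,"gripper": 36}]}}

```text
clock: 19.55
tool_pos: [0.5808, 0.062, 0.2486]
tool_rot: [0.133, 3.13, 0.001]
force: [0.5, -0.3, -0.3]
finger_gap: 0.036
gripper_force: 0.0
```

{"fn": "servo_tool", "kwargs": {"increments": [{"tx": 0.9,"ty": -0.3,"tz": 0,"turn": 0,"gripper": 36},{"tx": 0.9,"ty": -0.3,"tz": 0,"turn": 0,"gripper": 36},{"tx": 0.9,"ty": -0.3,"tz": 0,"turn": 0,"gripper": 36},{"tx": 0.9,"ty": -0.3,"tz": 0,"turn": 0,"gripper": 36},{"tx": 0.9,"ty": -0.3,"tz": 0,"turn": 0,"gripper": 36}]}}

```text
clock: 20.05
tool_pos: [0.4387, 0.0283, 0.242]
tool_rot: [-0.133, -3.139, -0.0]
force: [-0.8, -0.1, 0.5]
finger_gap: 0.0364
gripper_force: 0.0
```

{"fn": "servo_tool", "kwargs": {"increments": [{"tx": 0,"ty": -0.8,"tz": 0,"turn": 0,"gripper": 36},{"tx": 0,"ty": -0.8,"tz": 0,"turn": 0,"gripper": 36},{"tx": 0,"ty": 0,"tz": 0,"turn": 0,"gripper": 36}]}}

```text
clock: 20.35
tool_pos: [0.4355, -0.0212, 0.2424]
tool_rot: [0.136, 3.138, -0.001]
force: [-0.7, -0.1, 0.7]
finger_gap: 0.0361
gripper_force: 0.0
```

```bash
python3 - <<'E'
from h import *
p,y=pose();print(p,y)
b=optics.capture("top")[:,:,::-1].copy(); cv2.imwrite("pics/t9.png",b)
a=cv2.imread("pics/top0.png")
# glassware unchanged?
for n,(x0,y0,x1,y1) in dict(vial_a=(303,215,320,232),flask=(320,178,345,210),vial_b=(336,142,356,162)).items():
    r=cv2.matchTemplate(b[y0-10:y1+10,x0-10:x1+10],a[y0:y1,x0:x1],cv2.TM_CCOEFF_NORMED);_,v,_,l=cv2.minMaxLoc(r);print(n,l,round(v,3))
# foot/base-plate gap on lines parallel to y at z=.012
g=cv2.cvtColor(b,cv2.COLOR_BGR2GRAY)
o=np.array([.5811,.1397]);t=-.085
M=np.array([[np.cos(t),np.sin(t)],[-np.sin(t),np.cos(t)]])
for lx in (-.042,-.037):
    ys=np.arange(-.125,-.02,.003)
    q=proj("top",np.c_[o+np.c_[np.full(len(ys),lx),ys]@M,np.full(len(ys),.012)])
    print(lx,[(int(round(1000*Y)),int(v)) for Y,v in zip(ys,cv2.remap(g,q[:,0].astype(np.float32)[None],q[:,1].astype(np.float32)[None],cv2.INTER_LINEAR)[0])])
E
```

```text
[ 0.43546583 -0.02122631  0.24236202] -0.0868397592650454
vial_a (10, 10) 0.999
flask (10, 10) 1.0
vial_b (10, 10) 1.0
-0.042 [(-125, 110), (-122, 109), (-119, 108), (-116, 107), (-113, 109), (-110, 113), (-107, 116), (-104, 116), (-101, 112), (-98, 112), (-95, 111), (-92, 105), (-89, 103), (-86, 105), (-83, 106), (-80, 107), (-77, 115), (-74, 119), (-71, 123), (-68, 123), (-65, 123), (-62, 119), (-59, 117), (-56, 111), (-53, 102), (-50, 102), (-47, 108), (-44, 141), (-41, 176), (-38, 183), (-35, 145), (-32, 76), (-29, 73), (-26, 131), (-23, 181)]
-0.037 [(-125, 108), (-122, 108), (-119, 108), (-116, 113), (-113, 149), (-110, 175), (-107, 180), (-104, 179), (-101, 176), (-98, 176), (-95, 175), (-92, 176), (-89, 178), (-86, 178), (-83, 181), (-80, 184), (-77, 184), (-74, 179), (-71, 177), (-68, 179), (-65, 177), (-62, 177), (-59, 178), (-56, 180), (-53, 180), (-50, 182), (-47, 188), (-44, 190), (-41, 185), (-38, 183), (-35, 165), (-32, 119), (-29, 118), (-26, 154), (-23, 179)]
```

```bash
python3 -c "
from cell import env
print(env.sign_off())"
```

```text
the job is handed in; nothing more can be done
None
```

The right-hand rotor is the worn one (about 8 mm of play to each side); the left-hand one is sound, so I stood the comb home against it with its fins in the three gaps and let go. The closing top view showed no gap between its foot and the base plate and the glassware unmoved, and I handed the job in at about 20 s.

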